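# Push the jammed glass core out of the core bit

### The arm

A 7-joint arm with a two-finger parallel gripper is mounted at the origin on the work surface. World frame = base frame: x ahead of the robot, y to its left, z up, the work surface at z = 0. Lengths are in m, angles in rad, forces in N, time in s.
With the tool pointing down it reaches from about 0.375 to 0.925 m from the base axis. Payload 3.1 kg.
Tool frame: the origin (TCP) lies between the finger pads; the fingertips stand 19 mm ahead of it and the grasp point (between the pads) is the TCP; z points along the fingers, y is the direction in which the jaws open and shut (so a half turn about z gives the same grasp; the last joint's range is limited). The gripper opens to 85 mm and grips with 20 to 120 N. Pads are 22 mm wide; open, the fingers measure 114 mm over their backs; the gripper's body (76 mm by 85 mm) begins 54 mm behind the grasp point. The pads swing forward as they close: fully open they stand 13 mm farther back than shut.
Start: joints at [-1.393, 0.383, 0.044, 1.598, -0.018, 1.161, -0.05], TCP at [0.177, 0.625, 0.25] pointing down, gripper open.
Joint ranges: [-2.61, 2.61], [-0.41, 2.15], [-1.48, 1.57], [0, 2.5], [-1.57, 4.71], [0.05, 1.97], [-2.85, 2.85]. Speed limits (rad/s): [2.79, 2.79, 3.14, 3.14, 3.14, 3.14, 3.14].

### API

Orientations are given as a unit quaternion [x, y, z, w].
In Python, from bench import move_ptp, movel, move_j, move_gripper, pause, inverse_kinematics, read_camera, camera_params, MotionError, sign_off, look_for, tip_of, read_time_s, read_qpos, read_joint_vel, read_effort, read_eef_pos, read_tcp_rot, read_ft_force, read_ft_torque, read_finger_gap gives the robot as it stands. Calls block until the motion is done:
- move_ptp(position, orientation): joint-space move of the TCP to a pose.
- movel(position, orientation=None, speed=0.15): straight line of the TCP; orientation=None keeps the orientation; speed is the mean speed in m/s.
- move_j(angles): joint-space move.
- move_gripper(opening, effort=None): finger opening in m; effort is the grip in N (None keeps the last); returns when the fingers have stopped.
- pause(seconds).
- inverse_kinematics(position, orientation): joint angles nearest the present ones, or None.
- read_camera(name): name is "scene" or "top"; returns the picture (420x560x3 uint8, red, green, blue); there is no depth.
- camera_params(name): a dict with "K" (3x3 intrinsics, pixels), "camera_from_world" (4x4, takes a point from world to camera coordinates). Camera axes: x right, y down, z forward; pixel columns grow to the right and rows downward; lengths in m; the calibration is good to about 2 mm. A picture is of the moment at which its call begins. camera_params takes no time and is no camera call.
A pose or a line that the arm cannot do raises MotionError and nothing moves.
- sign_off(): hands the job in, once; it reports no verdict.
Trained networks look in the newest picture that a camera, given by its name, has taken for a name from the list of things; names that differ only in an ending like _2 or _b are one class to them, and where a whole thing is asked for, a point or a joint stands for the part that bears it (a point fixed in the world has none). Each returns a list of dicts, best first, with "confidence" (0 to 1); they miss things now and then, are a little off and sometimes report something else, mostly with a low value. They report only what shows in the picture. A call takes as long as a camera call. They do not tell look-alikes from the thing itself.
- look_for(camera, name): "at" ([column, row] in pixels, amid what is visible of it).
- tip_of(camera, name): "at" ([column, row] in pixels: a listed point, or the origin of a listed thing).
Readings, each from a call of its own:
- read_time_s(): time.
- read_qpos(): joint angles.
- read_joint_vel(): joint speeds.
- read_effort(): joint torques, N m.
- read_eef_pos(): TCP position.
- read_tcp_rot(): TCP orientation.
- read_ft_force(): force on the tool from outside, world axes, zero at the start.
- read_ft_torque(): the same for the moment, N m.
- read_finger_gap(): finger opening in m.
Only numpy, scipy, OpenCV 4.12 (cv2) and the standard library are available. Lean on these libraries where they do the work, as an engineer would, in place of code of your own. Each camera call takes 0.05 s, during which the arm holds its last target. There are 200 camera calls.

### The job

A drilled-out core of green glass is jammed in the core bit clamped in the vice: draw the steel push rod out from under the bench shelf and lay it on the cork mat to change your grip to its wooden handle. Then push it, rubber nose first, through the bit's hub until the glass core comes right out of the far end into the foam-lined box. Pull the rod out again and lay it back on the cork mat, leaving the bottle, jar and spanner undisturbed.

Things in the scene. Friction and masses are not known exactly. Their poses are not given: they have to be found in the camera images.
- rod_mid (a point): Centre of the push rod, on its axis, half-way along its 200 mm length. Loose, about 0.18 kg. Its y axis runs along the rod from nose to handle, x across the flat handle. Lying flat, the axis is 11 mm above what it lies on (nose and handle touch). At the start it lies on the bench, handle and about 15 to 40 mm of shank under the shelf, the nose end sticking out in front.
- rod: The push rod (origin and axes as rod_mid). Along its y: -100 to -80 mm black rubber nose, 22 mm diameter; -80 to +35 mm round steel shank, 14 mm diameter (last 8 mm a 20 mm brass ferrule); +35 to +100 mm wooden handle, 34 mm wide (x), 22 mm thick (z).
- rod_nose (a point): Middle of the push rod's rubber nose face, on the axis, 100 mm from rod_mid in its -y direction.
- shelf: Low wooden bench shelf, fixed. Origin on the bench under the centre of its board. Board 320 mm (x) by 140 mm (y), 82 to 100 mm above the bench; jars on its rear (+y) half reach 175 mm above the bench. Open in front (-y) between side panels at x = +-145 mm.
- mat: Thin cork mat on the bench, 200 mm (x) by 240 mm (y), 4 mm thick, fixed. Origin at the centre of its underside.
- bit_mouth (a point): Middle of the core bit's open rear end (mouth of its steel hub), on the bit's level axis, 105 mm above the bench. The rod goes in along this point's -y axis. Hub 40 mm outside, bore 27 mm for the first 26 mm, then the blue barrel, 50 mm inside and 56 mm outside, to the open crown 112 mm from the mouth. The bit is fixed.
- vice: Green bench vice, fixed, that clamps the bit. Origin on the bench; the bit's axis is 105 mm above it, along y, mouth at y +63 mm, crown at y -49 mm. Jaws y -35 to +35 mm, up to 128 mm high, from x -68 to +106 mm; beam, screw and bar reach x -170 mm, up to 90 mm high.
- bit_crown (a point): Middle of the core bit's open front end (crown), where the core must come out, on the bit's axis, 112 mm from the mouth.
- core_mid (a point): Centre of the green glass core: a cylinder 48 mm in diameter, 60 mm long, axis along its y, about 0.27 kg. At the start it is jammed in the barrel, its rear face 30 to 48 mm from the mouth. A steady push of about 8 to 14 N slides it.
- core: The glass core (origin at its centre). It stays gripped until its rear face is about 10 mm short of the crown: and its tail may then hang on the rim: push the nose about 18 mm past the crown (23 mm past, the handle meets the hub).
- tray: Foam-lined wooden catch box right below the crown, fixed. Origin at the centre of its underside. 130 mm (x) by 122 mm (y) outside, walls 6 mm thick. The foam is a shallow trough along y, its middle 62 mm above the bench; side walls 86 mm, far wall 90 mm, wall next to the vice 62 mm high.
- bottle: Bystander: green glass bottle, 66 mm in diameter, 200 mm tall, standing. Origin at the centre of its underside. Leave alone.
- jar: Bystander: amber glass jar, 76 mm in diameter, 95 mm tall, standing. Origin at the centre of its underside. Leave alone.
- spanner: Bystander: steel spanner, 180 mm long, lying along its x axis. Leave alone.
There are look-alikes about, which are no part of the job. Several things look just like the rod: the one meant starts farthest to the robot's left.

How it is judged:
On the way, in this order (a step that is already met when the one before it is completed fails the run):
1. the push rod has been laid on the cork mat and let go (x of rod_mid in the frame of mat between -0.1 and 0.1 m and y of rod_mid in the frame of mat between -0.12 and 0.12 m and height (world z) of rod_mid below 0.025 m and linear speed of rod below 0.05 m/s and contact force between the fingers and rod below 0.1 N), for 0.2 s.
2. the nose of the rod has been pushed through the hub into the barrel (y of rod_nose in the frame of bit_mouth below -0.028 m and x of rod_nose in the frame of bit_mouth between -0.025 and 0.025 m and z of rod_nose in the frame of bit_mouth between -0.025 and 0.025 m).
3. the glass core is out of the bit and in the foam-lined box (x of core_mid in the frame of tray between -0.058 and 0.058 m and y of core_mid in the frame of tray between -0.058 and 0.058 m and z of core_mid in the frame of tray between 0.05 and 0.1 m and contact force between core and vice below 0.3 N), for 0.2 s.
At the end, for the whole second after the job is handed in: The glass core lies at rest in the foam-lined box (its centre within the box and no higher than 100 mm above the bench, free of the bit); the push rod lies flat, at rest and let go, with its middle over the cork mat (centre below 25 mm above the bench) (all of step 1 and all of step 3 and linear speed of core below 0.05 m/s and angular speed of core below 1 rad/s); the robot touches nothing.
It fails at once if the bottle, jar or spanner moved by more than 25 mm (distance of any of bottle, jar, spanner from where it was at the start of the episode above 0.025 m).
It fails at once if the glass core fell outside the box onto the bench (height (world z) of core_mid below 0.04 m).
It also fails if it takes over 58 s, if anything falls off the work surface, if the arm or the gripper's body presses on something with over 40 N, if the wrist force passes 120 N, or if a joint passes its speed limit or range.

## Working session

There is one attempt and no reset: what is moved stays moved. The work goes in short steps, each a Python script; the robot and the scene stay as the last script left them, time stands still between calls to the robot, and variables do not carry over. Pictures are saved under pics/ and viewed, about 8 in all and at most 12, crops included, and the job is handed in when it is done.

```bash
ls; mkdir -p pics; cat > h.py <<'E'
import numpy as np, cv2
from bench import *
def save(n,img): cv2.imwrite('pics/'+n,np.ascontiguousarray(img[:,:,::-1]))
def ray(cam,px):
    p=camera_params(cam);K=np.array(p["K"]);T=np.array(p["camera_from_world"])
    R=T[:3,:3];o=-R.T@T[:3,3];d=R.T@np.linalg.inv(K)@np.array([px[0],px[1],1.]);return o,d/np.linalg.norm(d)
def onz(cam,px,z):
    o,d=ray(cam,px);return o+d*(z-o[2])/d[2]
def proj(cam,P):
    p=camera_params(cam);c=np.array(p["camera_from_world"])@np.append(P,1);q=np.array(p["K"])@c[:3];return q[:2]/q[2]
def tri(a,b):
    (o1,d1),(o2,d2)=ray('scene',a),ray('top',b)
    A=np.array([d1,-d2]).T;s=np.linalg.lstsq(A,o2-o1,rcond=None)[0]
    p,q=o1+d1*s[0],o2+d2*s[1];return (p+q)/2,np.linalg.norm(p-q)
E
python3 - <<'E'
from h import *
for c in('scene','top'):
    im=read_camera(c);save(c+'0.png',im)
    o,d=ray(c,(280,210));print(c,o.round(3),d.round(3))
    for n in['rod_mid','rod_nose','shelf','mat','bit_mouth','bit_crown','vice','tray','core_mid','bottle','jar','spanner']:
        print(n,[(np.round(r['at']).astype(int).tolist(),round(r['confidence'],2)) for r in tip_of(c,n)][:5])
print(read_time_s())
E
```

```text
pics
scene [ 0.833 -0.417  0.706] [-0.32   0.62  -0.717]
rod_mid [([328, 170], 0.92), ([219, 164], 0.67)]
rod_nose [([256, 166], 0.85), ([314, 194], 0.61), ([374, 236], 0.15)]
shelf [([327, 154], 0.81)]
mat []
bit_mouth [([232, 273], 0.77)]
bit_crown [([196, 322], 0.93)]
vice [([221, 332], 0.92)]
tray [([187, 375], 0.9), ([374, 239], 0.34)]
core_mid []
bottle [([371, 240], 0.89)]
jar [([356, 284], 0.69)]
spanner [([327, 356], 0.89)]
top [0.291 0.111 1.283] [ 0.221  0.004 -0.975]
rod_mid [([187, 211], 0.81), ([222, 314], 0.8)]
rod_nose [([218, 214], 0.72), ([211, 283], 0.56)]
shelf [([156, 225], 0.85), ([276, 229], 0.69)]
mat [([280, 226], 0.73)]
bit_mouth [([357, 210], 0.86)]
bit_crown [([401, 213], 0.96), ([156, 225], 0.28)]
vice [([375, 224], 0.94)]
tray [([412, 222], 0.92)]
core_mid []
bottle [([246, 152], 0.76)]
jar [([296, 148], 0.91), ([277, 226], 0.63), ([184, 212], 0.32)]
spanner [([356, 151], 0.98)]
1.3
```

View pics/scene0.png

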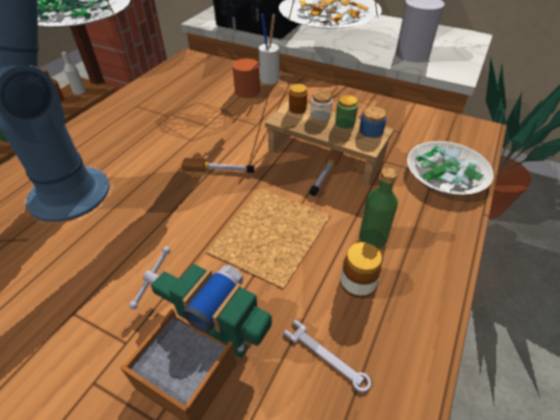

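View pics/top0.png

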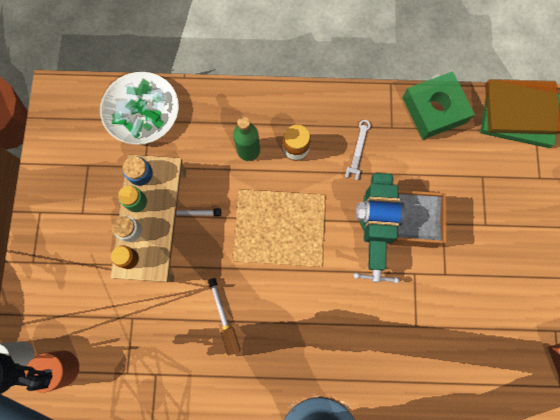

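The top view shows the shelf at (150,218) with a rod whose nose is at (218,212). A second rod lies in the open, from (212,283) to (230,345). The mat is at (280,228), and the bit's mouth is at (360,212) with its crown at (401,213). The candidates are the rod under the shelf (mid ~(187,211)) and the open rod (mid ~(222,314)). I'll check which lies farther left (+y) and look at it in a crop.

```bash
python3 - <<'E'
from h import *
S={};
acc={}
for k in range(3):
  for c in('scene','top'):
    im=read_camera(c)
    if k==0: S[c]=im
    for n in['rod_mid','rod_nose','bit_mouth','bit_crown','mat','shelf','vice','tray']:
        for r in tip_of(c,n): 
            if r['confidence']>.5: acc.setdefault((c,n),[]).append(r['at'])
for k,v in acc.items():
    print(k,np.round(v,1).tolist())
for px in[(187,211),(222,314),(217.5,212.5),(212,283)]: print(px,onz('top',px,.011).round(3))
for n in('bit_mouth','bit_crown'):
    a=np.median(acc[('scene',n)],0);b=np.median(acc[('top',n)],0)
    print(n,onz('scene',a,.105).round(4),onz('top',b,.105).round(4),[np.round(t,4) for t in tri(a,b)])
for n in('mat','shelf','tray','vice'):
    for c in('scene','top'):
        if (c,n) in acc: print(n,c,onz(c,np.median(acc[(c,n)],0),0).round(4))
a=cv2.resize(S['top'][190:240,165:245],None,fx=8,fy=8,interpolation=cv2.INTER_CUBIC)
b=cv2.resize(S['top'][190:240,345:425],None,fx=8,fy=8,interpolation=cv2.INTER_CUBIC)
save('c1.png',np.vstack([a[:300],b[:300]]) if 0 else np.vstack([cv2.resize(a,(480,300)),cv2.resize(b,(480,300))]))
print(read_time_s())
E
```

```text
('scene', 'rod_mid') [[327.7, 171.7], [217.7, 166.9], [329.9, 172.0], [216.0, 167.4], [216.4, 166.8]]
('scene', 'rod_nose') [[258.3, 167.3], [328.2, 167.4], [312.0, 190.6], [255.8, 169.5], [312.1, 192.6], [311.8, 191.4], [258.4, 169.8]]
('scene', 'bit_mouth') [[233.3, 273.3], [233.3, 274.1], [234.4, 273.1]]
('scene', 'bit_crown') [[195.5, 319.9], [193.3, 322.0]]
('scene', 'mat') [[353.9, 286.0], [274.3, 232.0], [270.8, 231.3], [271.3, 232.3]]
('scene', 'shelf') [[324.5, 151.2], [325.0, 155.3], [326.8, 170.0], [322.7, 153.2]]
('scene', 'vice') [[222.6, 331.2], [220.8, 328.3], [221.3, 330.8]]
('scene', 'tray') [[187.7, 376.8], [187.7, 378.0], [188.3, 377.8]]
('top', 'rod_mid') [[223.2, 312.9], [182.7, 212.9], [224.5, 313.1], [184.9, 211.8], [221.3, 311.0]]
('top', 'rod_nose') [[219.4, 212.9], [211.6, 282.1], [211.7, 281.6], [219.4, 214.0], [213.7, 280.6]]
('top', 'bit_mouth') [[356.8, 207.2], [356.9, 209.7], [357.0, 211.1]]
('top', 'bit_crown') [[402.8, 217.1], [404.0, 211.5], [402.3, 214.0]]
('top', 'mat') [[278.5, 225.6], [277.8, 231.7], [278.9, 230.6]]
('top', 'shelf') [[277.4, 228.0], [157.1, 226.5], [156.2, 221.5], [155.7, 224.3]]
('top', 'vice') [[373.8, 224.0], [372.2, 222.4], [374.5, 219.6]]
('top', 'tray') [[418.3, 225.4], [413.7, 221.7]]
(187, 211) [0.569 0.369 0.011]
(222, 314) [0.298 0.258 0.011]
(217.5, 212.5) [0.567 0.285 0.011]
(212, 283) [0.377 0.289 0.011]
bit_mouth [ 0.5615 -0.0804  0.105 ] [ 0.5644 -0.0788  0.105 ] [array([ 0.563 , -0.0798,  0.1059]), np.float64(0.0032)]
bit_crown [ 0.5543 -0.1917  0.105 ] [ 0.5567 -0.1943  0.105 ] [array([ 0.5559, -0.1932,  0.1088]), np.float64(0.0003)]
mat scene [ 0.5353  0.1209 -0.    ]
mat top [0.524 0.118 0.   ]
shelf scene [0.5303 0.4524 0.    ]
shelf top [0.5286 0.4506 0.    ]
tray scene [ 0.56   -0.2481  0.    ]
tray top [ 0.5548 -0.2569  0.    ]
vice scene [ 0.5641 -0.146   0.    ]
vice top [ 0.5545 -0.1417  0.    ]
4.0
```

View pics/c1.png

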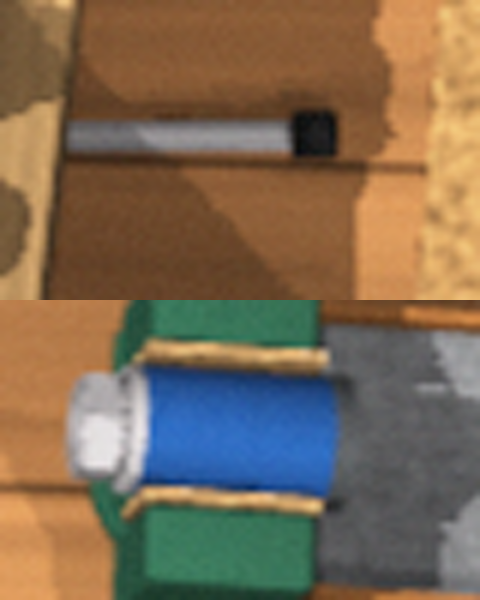

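The crop shows the shelf rod: black nose face at about (221,212), grey shank running left under the shelf edge at about col 176. It is the leftmost rod (y≈0.37 against 0.26), so it is the right one. Next I'll fit the axes more precisely and check reachability.

```bash
cat >> h.py <<'E'
from scipy.spatial.transform import Rotation as Ro
def quat(a):  # tool down, tool y (jaw axis) perpendicular to rod; a = rod +y axis yaw relative to world +y
    z=np.array([0,0,-1.]);y=np.array([np.cos(a),np.sin(a),0]);x=np.cross(y,z)
    q0=Ro.from_matrix(np.array([x,y,z]).T);q1=q0*Ro.from_euler('z',np.pi)
    cur=Ro.from_quat(read_tcp_rot())
    return min((q0,q1),key=lambda q:(cur.inv()*q).magnitude()).as_quat()
def bluefit(cam,n=4):
    P=[]
    im=np.mean([read_camera(cam).astype(float) for _ in range(n)],0)
    b=cv2.inRange(im.astype(np.uint8),(0,30,110),(90,140,255));
    b[:,:] *= 1
    k,l,s,c=cv2.connectedComponentsWithStats(b)
    j=min(range(1,k),key=lambda j:-s[j,4] if (np.hypot(*(c[j]-proj(cam,[.56,-.14,.12])))<40) else 0)
    return im,l==j,s[j],c[j]
E
python3 - <<'E'
from h import *
im,m,s,c=bluefit('top');print(s,c)
cols=range(s[0]+4,s[0]+s[2]-4)
ax=np.array([[k,np.nonzero(m[:,k])[0].mean()] for k in cols])
w=np.array([onz('top',p,.105) for p in ax]);print('axis fit x=a*y+b',np.polyfit(w[:,1],w[:,0],1),w[[0,-1]].round(4).tolist(), [np.nonzero(m[:,k])[0][[0,-1]].tolist() for k in list(cols)[::6]])
im2,m2,s2,c2=bluefit('scene');print('scene',s2,c2)
v=cv2.resize(im2[255:340,160:260].astype(np.uint8),None,fx=6,fy=6,interpolation=cv2.INTER_CUBIC);save('c2.png',v)
# shank of rod (top): grey-bright pixels
g=cv2.cvtColor(im.astype(np.uint8),cv2.COLOR_RGB2HSV)
R=[]
for k in range(180,213):
    col=g[203:222,k];r=np.nonzero(col[:,1]<60)[0]
    if len(r)>2:R.append([k,203+r.mean()])
R=np.array(R);w=np.array([onz('top',p,.011) for p in R]);print('shank',len(R),np.polyfit(w[:,1],w[:,0],1),w[[0,-1]].round(4).tolist())
print('nose',onz('top',(221,212.3),.011),'shelf edge',onz('top',(176,212),.1))
hm=cv2.inRange(g,(12,60,140),(28,255,255));
print(quat(0),read_tcp_rot(),inverse_kinematics([.567,.325,.022],quat(0)),inverse_kinematics([.56,.05,.12],quat(0)))
for cam,z in(('scene',.2),('top',.2)):
  for n in('bottle','jar','spanner'):
    r=tip_of(cam,n); print(cam,n,[onz(cam,q['at'],0).round(3).tolist() for q in r[:1]])
E
```

```text
[367 202  35  21 569] [384.8629174  211.95957821]
axis fit x=a*y+b [0.05137595 0.56848517] [[0.5634, -0.1144, 0.105], [0.5588, -0.1798, 0.105]] [[202, 219], [203, 220], [203, 220], [204, 221], [204, 221]]
scene [188 273  47  43 986] [211.69878296 293.6703854 ]
shank 33 [-0.02978308  0.5769892 ] [[0.5655, 0.3874, 0.011], [0.568, 0.3003, 0.011]]
nose [0.56793818 0.27580563 0.011     ] shelf edge [0.54592007 0.37813537 0.1       ]
[0.70710678 0.70710678 0.         0.        ] [ 1.37440759e-01  9.90509988e-01 -1.10561293e-05 -2.17782682e-05] [-0.90443038  0.69782401  0.42332079  1.73315787 -0.37968246  0.79260651
 -0.29887764] [-0.70447938  0.44030552  0.65459083  1.94111165 -0.34550545  0.87292639
  0.1296907 ]
scene bottle [[0.752, 0.211, 0.0]]
scene jar [[0.759, 0.068, 0.0]]
scene spanner [[0.762, -0.099, 0.0]]
top bottle [[0.743, 0.212, 0.0]]
top jar [[0.765, 0.067, 0.0]]
top spanner [[0.76, -0.099, 0.0]]
```

View pics/c2.png

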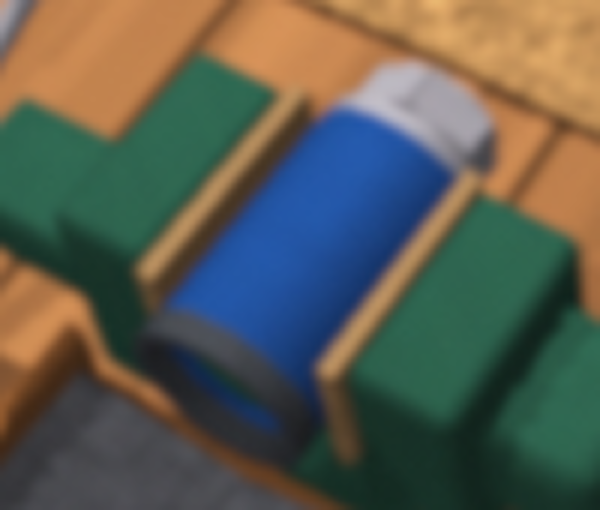

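The blurry scene crop shows the crown ring centred near (198,320) and the hub end near (232,275). The bit's yaw is about -0.05 rad. Now I'll fetch the rod.

```bash
python3 - <<'E'
from h import *
a=.03;ab=-.052
q=quat(a);g=np.array([.5674,.323,.022])
p=read_eef_pos();movel([p[0],p[1],.33],speed=.3)
move_ptp([.5674,.318,.33],q)
move_gripper(.05,60)
movel([g[0],g[1],.12],q,speed=.3);movel(g,q,speed=.12);print(read_ft_force())
move_gripper(0,60);print('gap',read_finger_gap(),read_ft_force())
movel(g+[0,0,.010],q,speed=.1)
movel(g+[.004,-.15,.012],q,speed=.2)
save('s1.png',np.hstack([cv2.resize(read_camera(c)[100:300,150:430],(400,286)) for c in('scene','top')]))
# mid at ~ y .12 -> nose .02, grip .067
qb=quat(ab)
movel([.561,.071,.036],qb,speed=.2)
movel([.561,.071,.0265],qb,speed=.06);print(read_ft_force())
move_gripper(.05);pause(.2)
movel([.561,.071,.15],qb,speed=.3);
print(read_time_s())
save('s2.png',np.hstack([cv2.resize(read_camera(c)[100:300,150:430],(400,286)) for c in('scene','top')]))
E
```

```text
[ 0.67245945 -0.63638753  0.39195205]
gap 0.011603021245165861 [-0.55302528  0.04224971  4.06142265]
[0.16338167 1.528657   3.72894255]
13.0417
```

View pics/s2.png

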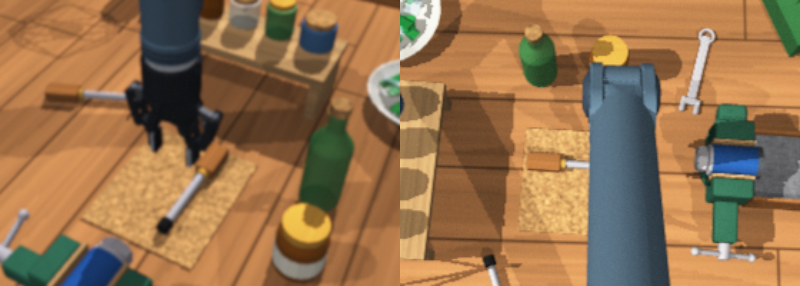

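The rod lies flat on the mat, with its nose at about (265,257) in scene and its handle at about (239–263, 213) in top. Next I'll regrip the handle and lift it to bit height.

```bash
python3 - <<'E'
from h import *
ab=-.052;qb=quat(ab)
print('nose',onz('scene',(265.5,257.5),.015),'handle',onz('top',(239,212.7),.015),onz('top',(263.5,212.7),.015))
read_camera('scene');print([(onz('scene',r['at'],.015).round(4).tolist(),round(r['confidence'],2)) for n in('rod_nose','rod_mid') for r in tip_of('scene',n)])
move_gripper(.06,110)
movel([.567,.194,.12],qb,speed=.3)
movel([.567,.194,.0265],qb,speed=.12);print(read_ft_force())
move_gripper(0,110);print('gap',read_finger_gap(),read_ft_force())
movel([.567,.194,.1165],qb,speed=.15);print(read_ft_force(),read_ft_torque())
movel([.574,.13,.1165],qb,speed=.15)
for c in('scene','top'):
    im=np.mean([read_camera(c).astype(float) for _ in range(3)],0).astype(np.uint8);cv2.imwrite('pics/raw_%s.png'%c,im[:,:,::-1])
    for n in('rod_nose','bit_mouth'):print(c,n,[(np.round(r['at'],1).tolist(),onz(c,r['at'],.105).round(4).tolist(),round(r['confidence'],2)) for r in tip_of(c,n)])
    cr=im[190:340,150:350] if c=='scene' else im[170:250,220:420]
    save('st_%s.png'%c,cv2.resize(cr,None,fx=4,fy=4,interpolation=cv2.INTER_CUBIC))
print(read_time_s())
E
```

```text
nose [0.5616175  0.03740086 0.015     ] handle [0.56740933 0.22643197 0.015     ] [0.56938737 0.16001394 0.015     ]
[([0.5513, 0.034, 0.015], 0.61), ([0.292, 0.2568, 0.015], 0.95), ([0.5673, 0.1285, 0.015], 0.83)]
[0.31084357 0.386509   0.04952793]
gap 0.03185362296606571 [-1.15245351e+00  3.12848102e-03  5.26815852e+00]
[ 0.14959305 -0.64804443 -2.58338582] [ 0.12015971 -0.01411256 -0.01342123]
scene rod_nose [([258.8, 167.8], [0.4558, 0.2045, 0.105], 0.96), ([372.3, 234.6], [0.7602, 0.1251, 0.105], 0.66), ([249.7, 255.2], [0.5673, -0.0306, 0.105], 0.62)]
scene bit_mouth [([234.7, 273.1], [0.5635, -0.0789, 0.105], 0.97)]
top rod_nose [([212.3, 277.8], [0.3829, 0.2757, 0.105], 0.97), ([339.6, 211.5], [0.5584, -0.0352, 0.105], 0.74)]
top bit_mouth [([355.6, 212.8], [0.5563, -0.0755, 0.105], 0.86)]
17.2583
```

View pics/st_scene.png

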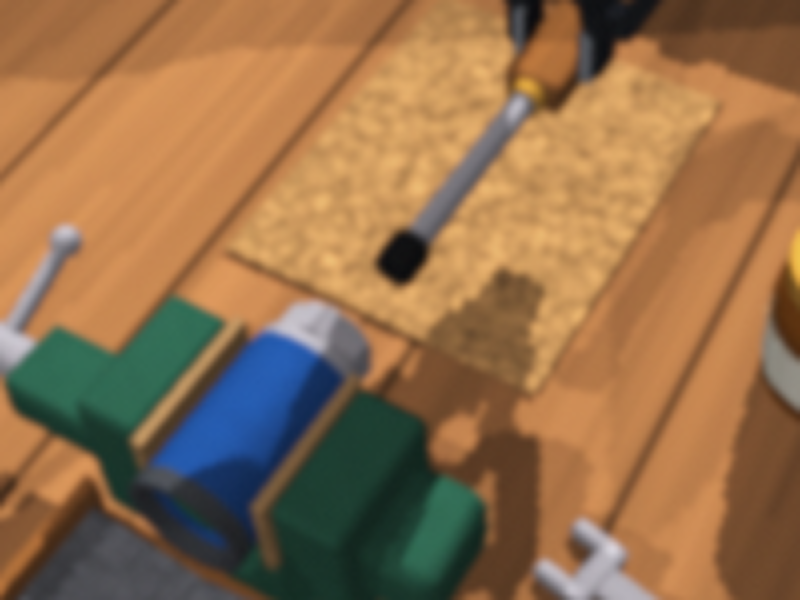

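View pics/st_top.png

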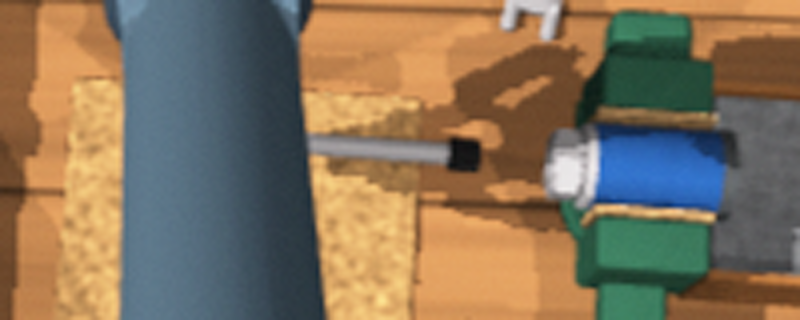

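The rod is held level with its nose at about (249,255) in scene and (340,209) in top, behind the hub at about (361,211) in top. I'll overlay the projected model on zoomed crops to measure the offset against the bit.

```bash
cat > ov.py <<'E'
from h import *
def circ(P,u,r):
    u=u/np.linalg.norm(u);e=np.cross(u,[0,0,1]);e/=np.linalg.norm(e);f=np.cross(e,u)
    t=np.linspace(0,2*np.pi,60);return P+r*(np.outer(np.cos(t),e)+np.outer(np.sin(t),f))
def overlay(cam,im,box,items,f):
    x,y,w,h=box;o=cv2.resize(im[y:y+h,x:x+w],None,fx=f,fy=f,interpolation=cv2.INTER_CUBIC)
    for pts,col in items:
        p=np.array([proj(cam,q) for q in pts]);p=((p-[x,y]+.5)*f-.5)
        cv2.polylines(o,[np.round(p*8).astype(np.int32)],False,col,1,cv2.LINE_AA,3)
    return o
M=np.array([.5635,-.0795,.105]);a=-.052;U=np.array([-np.sin(a),np.cos(a),0])
def bit(): return [(circ(M,U,.02),(255,255,0)),(circ(M-.026*U,U,.02),(255,255,0)),(circ(M-.112*U,U,.028),(255,0,0)),(np.array([M,M-.112*U]),(255,255,255))]
E
python3 - <<'E'
from ov import *
T=np.array([.574,.13,.1165-.0115]);N=T-.169*U
it=bit()+[(circ(N,U,.011),(0,255,0)),(circ(N+.02*U,U,.011),(0,255,0)),(circ(N+.02*U,U,.007),(0,255,255)),(circ(N+.08*U,U,.007),(0,255,255))]
A=[]
for c,b in(('scene',(180,235,100,75)),('top',(325,195,100,36))):
    im=cv2.imread('pics/raw_%s.png'%c)[:,:,::-1];A.append(overlay(c,im,b,it,7 if c=='scene' else 7))
o=np.vstack(A);print(o.shape);save('ov1.png',cv2.resize(o,None,fx=.77,fy=.77,interpolation=cv2.INTER_AREA))
E
```

```text
(777, 700, 3)
```

View pics/ov1.png

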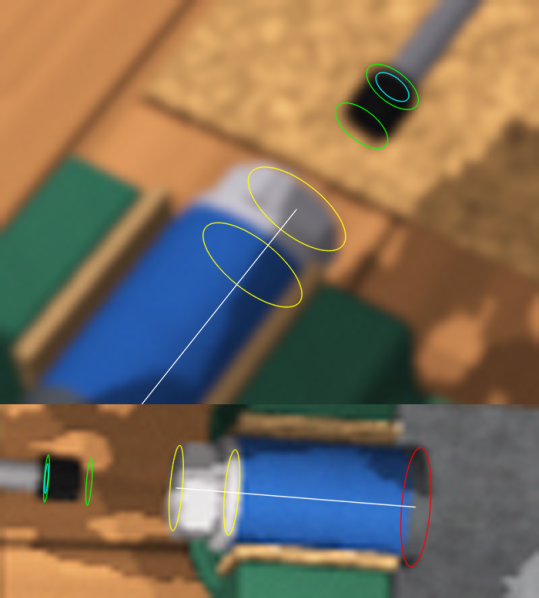

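The nose model (green) fits in both views. In top the hub is about 0.4 px low of the model. In scene the flange confuses the hub outline, so I'll redraw with the barrel outlines and a 1 mm lower x.

```bash
cat > ov2.py <<'E'
from ov import *
import ov
M=np.array([.5625,-.0795,.105])
def lines(r,s0,s1): 
    c0,c1=circ(M-s0*U,U,r),circ(M-s1*U,U,r)
    return c0,c1
def sil(cam,c0,c1,col):
    p=np.array([proj(cam,q) for q in np.vstack([c0,c1])],np.float32);h=cv2.convexHull(p,returnPoints=False).ravel()
    P=np.vstack([c0,c1])[np.append(h,h[0])];return(P,col)
def bititems(cam): return [sil(cam,*lines(.02,0,.026),(255,255,0)),sil(cam,*lines(.028,.026,.112),(255,0,0)),(circ(M-.112*U,U,.025),(255,0,255)),(circ(M,U,.02),(255,255,0))]
E
python3 - <<'E'
from ov2 import *
T=np.array([.574,.13,.105]);N=T-.169*U
A=[]
for c,b in(('scene',(178,240,95,95)),('top',(325,190,95,45))):
    r=sil(c,circ(N,U,.011),circ(N+.02*U,U,.011),(0,255,0)),sil(c,circ(N+.02*U,U,.007),circ(N+.08*U,U,.007),(0,255,255))
    im=cv2.imread('pics/raw_%s.png'%c)[:,:,::-1];A.append(overlay(c,im,b,bititems(c)+list(r),6 if c=='scene' else 8))
A[1]=cv2.resize(A[1],None,fx=6/8,fy=6/8) if 0 else A[1]
save('ov2a.png',A[0]);save('ov2b.png',A[1]);print(A[0].shape,A[1].shape)
E
```

```text
(570, 570, 3) (360, 760, 3)
```

View pics/ov2a.png

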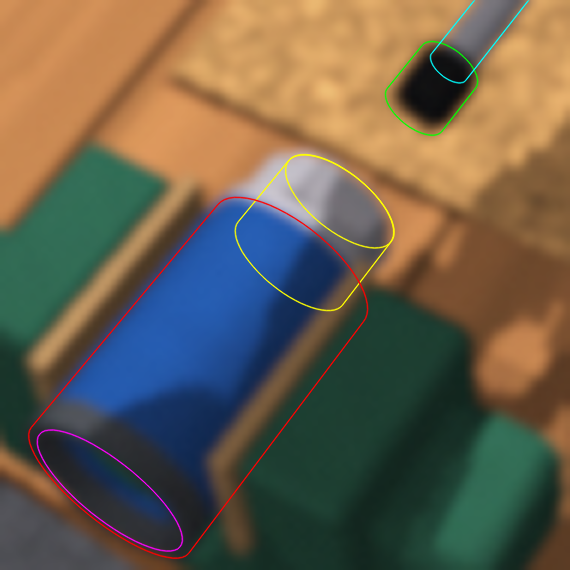

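View pics/ov2b.png

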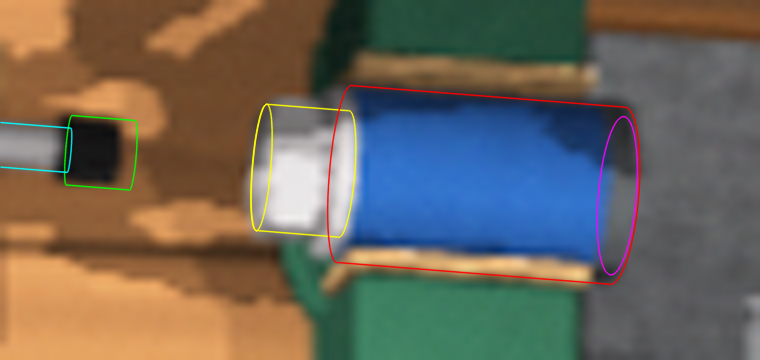

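Both overlays match. The hub and barrel outlines agree to about 0.5 px. The rod is level at bit height and about 0.4 mm high in x, with its nose about 4 mm shorter than modelled. I'll insert with force checks.

```bash
cat > ins.py <<'E'
from ov2 import *
def go(d,speed=.06,dx=-.0005,dz=.0115):
    P=M+d*U+[dx,0,dz];movel(P,quat(-.052),speed=speed)
    f=read_ft_force();print(d,np.round(f,1),round(read_time_s(),1),flush=True);return f
E
python3 - <<'E'
from ins import *
go(.175,.12)
for d in np.arange(.165,.0999,-.0065):
    f=go(d,.05)
    if abs(f[1])>22 or np.hypot(f[0],f[2]+2.6)>12: print('STOP');break
for c in('scene','top'):
    im=read_camera(c);cv2.imwrite('pics/raw2_%s.png'%c,im[:,:,::-1])
    print(c,[(np.round(r['at'],1).tolist(),round(r['confidence'],2)) for r in tip_of(c,'core_mid')])
E
```

```text
0.175 [-1.3  1.1 -1.2] 17.7
0.165 [ 0.5 -0.3 -1.1] 18.1
0.1585 [-0.2 -0.4 -2.2] 18.3
0.152 [ 0.7 -0.9 -1.9] 18.6
0.1455 [ 0.4 -1.4 -1.7] 18.9
0.13899999999999998 [ 0.  -0.2 -1.9] 19.2
0.13249999999999998 [-0.5  0.5 -1.5] 19.5
0.12599999999999997 [ 0.1  5.  -1.7] 19.8
0.11949999999999997 [-0.4 11.  -0.7] 20.0
0.11299999999999996 [ 0.7 14.  -1. ] 20.3
0.10649999999999996 [-0.1 14.2 -0.4] 20.6
0.09999999999999995 [-0.4 15.2 -0.7] 20.9
scene [([205.5, 306.6], 0.83)]
top [([390.8, 212.6], 0.52)]
```

The nose entered cleanly, with no lateral force, and is pushing the core at about 14 N.

```bash
python3 - <<'E'
from ins import *
for d in [.09,.08,.07,.06,.052,.044,.0365]:
    f=go(d,.05)
    if abs(f[1])>28 or np.hypot(f[0],f[2]+2)>15: print('STOP');break
pause(.5);print(read_ft_force())
for c in('scene','top'):
    im=read_camera(c);cv2.imwrite('pics/raw3_%s.png'%c,im[:,:,::-1])
    for n in('core_mid','rod_nose'):print(c,n,[(np.round(r['at'],1).tolist(),onz(c,r['at'],.086).round(3).tolist(),round(r['confidence'],2)) for r in tip_of(c,n)])
im=cv2.imread('pics/raw3_scene.png')[270:420,120:270];cv2.imwrite('pics/p3.png',np.hstack([cv2.resize(im,(400,400)),cv2.resize(cv2.imread('pics/raw3_top.png')[170:270,350:450],(400,400))]))
E
```

```text
0.09 [ 0.  13.6 -0.4] 21.4
0.08 [-0.7 14.8 -0.7] 21.8
0.07 [ 0.1 14.8  0.1] 22.1
0.06 [-0.6 14.5  0.1] 22.5
0.052 [-0.2  1.1 -1.4] 22.8
0.044 [-0.   1.6 -2.4] 23.1
0.0365 [ 0.2  1.  -2.2] 23.4
[-0.13575897  1.06230927 -1.84343386]
scene core_mid [([178.3, 351.2], [0.554, -0.241, 0.086], 0.87)]
scene rod_nose [([189.4, 330.2], [0.548, -0.203, 0.086], 0.73)]
top core_mid [([419.0, 216.7], [0.555, -0.24, 0.086], 0.86), ([249.3, 150.1], [0.722, 0.201, 0.086], 0.56)]
top rod_nose [([211.9, 281.6], [0.375, 0.279, 0.086], 0.98), ([404.5, 215.2], [0.558, -0.204, 0.086], 0.5)]
```

View pics/p3.png

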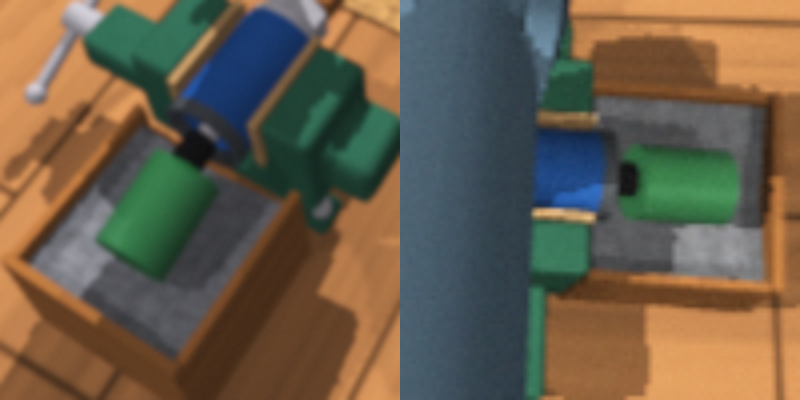

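The core (green) is lying on the foam at about (419,217) in top, clear of the crown, with the nose behind it. Now I'll retract the rod and lay it back on the mat.

```bash
python3 - <<'E'
from ins import *
go(.10,.12);go(.20,.2);go(.268,.2)
q=quat(-.052);p=np.array([.566,.19,.12])
movel(p,q,speed=.2);movel([.566,.19,.035],q,speed=.15);movel([.566,.19,.0268],q,speed=.04);print(read_ft_force())
move_gripper(.065);pause(.2)
movel([.566,.19,.2],q,speed=.2);print(read_ft_force());
move_ptp([.45,.30,.35],q)
A=[]
for c in('scene','top'):
    im=read_camera(c);A.append(im)
    for n,z in(('core_mid',.086),('rod_mid',.015),('rod_nose',.015),('mat',0),('tray',0),('bottle',0),('jar',0),('spanner',0)):print(c,n,[(onz(c,r['at'],z).round(3).tolist(),round(r['confidence'],2)) for r in tip_of(c,n)])
save('fin.png',np.hstack([cv2.resize(A[0][130:420,100:400],(400,387)),cv2.resize(A[1][110:310,200:470],(400,296),None) if 0 else cv2.resize(A[1][110:371,200:470],(400,387))]))
print(read_time_s())
E
```

```text
0.1 [-0.   0.2 -1.7] 24.9
0.2 [-0.1 -0.2 -2.2] 25.5
0.268 [-0.8 -0.8 -2.2] 26.0
[1.59034992 0.04336536 1.3986844 ]
[-0.23543212  0.87370887  0.7498745 ]
scene core_mid [([0.555, -0.236, 0.086], 0.89)]
scene rod_mid [([0.289, 0.253, 0.015], 0.77), ([0.574, 0.124, 0.015], 0.6)]
scene rod_nose [([0.56, 0.021, 0.015], 0.76), ([0.391, 0.301, 0.015], 0.73), ([0.524, -0.224, 0.015], 0.44)]
scene mat [([0.537, 0.113, 0.0], 0.64)]
scene tray [([0.56, -0.246, 0.0], 0.68)]
scene bottle [([0.755, 0.211, 0.0], 0.86), ([0.769, -0.098, 0.0], 0.21), ([0.52, -0.026, 0.0], 0.18)]
scene jar [([0.765, 0.071, 0.0], 0.58)]
scene spanner [([0.763, -0.095, 0.0], 0.86)]
top core_mid [([0.559, -0.231, 0.086], 0.61)]
top rod_mid [([0.563, 0.126, 0.015], 0.7)]
top rod_nose [([0.552, 0.03, 0.015], 0.61)]
top mat [([0.531, 0.118, 0.0], 0.94)]
top tray [([0.554, -0.25, 0.0], 0.77)]
top bottle [([0.756, 0.203, 0.0], 0.68), ([0.573, -0.259, 0.0], 0.19)]
top jar [([0.76, 0.079, 0.0], 0.66)]
top spanner [([0.766, -0.097, 0.0], 0.66)]
30.7667
```

View pics/fin.png

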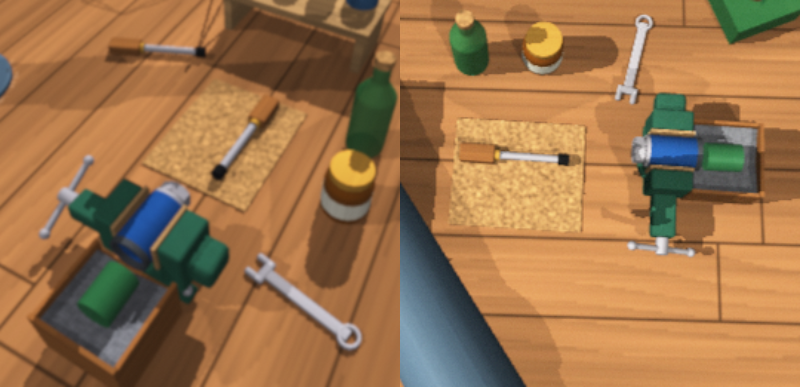

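The final view shows the rod lying flat on the mat and the core in the box. The bystanders are in place. One network estimate put the core 9 mm nearer the crown, so I'll check its extent with a mask and then hand in.

```bash
python3 - <<'E'
from ov2 import *
for c,roi in(('top',(395,195,50,45)),):
    im=read_camera(c);x,y,w,h=roi;g=cv2.cvtColor(im[y:y+h,x:x+w],cv2.COLOR_RGB2HSV)
    m=cv2.inRange(g,(50,90,50),(75,255,255));k,l,s,ce=cv2.connectedComponentsWithStats(m);j=1+s[1:,4].argmax()
    print(s[j],ce[j]+[x,y],onz(c,ce[j]+[x,y],.095).round(4),'rear top',onz(c,(x+s[j,0]-.5,ce[j,1]+y),.1).round(4),'crown',(M-.112*U).round(4))
    ok=onz(c,(x+s[j,0]-.5,ce[j,1]+y),.1)[1]<-.198
print(ok,read_ft_force(),read_finger_gap())
if ok: sign_off();print('signed',read_time_s())
E
```

```text
[  9  12  28  19 482] [417.68257261 215.78630705] [ 0.5554 -0.2346  0.095 ] rear top [ 0.5532 -0.1973  0.1   ] crown [ 0.5567 -0.1913  0.105 ]
False [-0.44975426  0.05058721 -0.60392577] 0.06496043783331154
```

The mask comes out 68 mm long against the real 60 mm, so edge blur pulls the rear reading about 4 mm toward the crown. My threshold was too tight for that. The core's centre at y≈-0.235 puts its rear face near -0.205, about 13 mm clear of the crown and within the box.

```bash
python3 -c "
from bench import *
sign_off();print(read_time_s())"
```

```text
the job is handed in; nothing more can be done
the job is handed in; nothing more can be done
```

The glass core is out of the bit and lying in the foam-lined box. The push rod is back on the cork mat, and I handed the job in at about 31 s of the 58 s allowed.

- **What I did:** I drew the leftmost rod out from under the shelf by its shank and laid it on the mat. After regripping it by the handle, I pushed it nose first through the hub. The nose went in with almost no side force. The core slid at about 14–15 N, then the force dropped to about 1 N as it came free. I then pulled the rod out, laid it back on the mat, let go and moved the arm clear.
- **Last checks:** Both cameras show the rod lying on the mat, with its middle near (0.565, 0.125) and the mat centre near (0.534, 0.116). The bottle, jar and spanner are where they were, to within about 12 mm of detection noise.
- **A check that failed:** I had set a test that the core's rear face must read beyond y = -0.198 before handing in, and it read -0.197. I judged the test too tight, because the core's outline in the image came out 68 mm long against its real 60 mm. From the core's centre (y about -0.235), its rear face is about 13 mm clear of the crown.
- **A disagreement:** The estimates of the core's centre along y ranged from -0.231 to -0.241 m. All of them lie well inside the box.

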